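# Mount the cup chuck on the decorating wheel and set the cup on it

### The job

Get the decorating wheel ready for painting the foot of the cup: fit the flanged chuck over the wheel's spindle and drive pin so that it is fully home, its flange flush on the platter, then set the upside-down cup over the chuck's neck so that its rim rests flat on the flange. Lower both by feel, without forcing or dropping them, let go, and leave the other crockery where it stands.

Things in the scene. Friction and masses are not known exactly. Their poses are not given: they have to be found in the camera images.
- wheel: Tabletop decorating wheel, fixed to the table: white motor housing 210 x 170 mm, 68 mm high, dial and switch on top at its far (+x) end, with an aluminium platter 130 mm across, its flat top 90 mm above the table. The motor's gearing holds the platter: 0.5 N m turns it. Origin on the table under the spindle axis, z up, x towards the dial end.
- seat (a point): Centre of the platter's flat top, on the spindle axis; axes as the wheel's. Here a 14 mm steel spindle rises 30 mm, its last 5 mm tapering to 8 mm. One 8 mm drive pin, 12 mm tall (last 1.5 mm bevelled), stands 38 mm from the axis, within 0.7 rad either side of the wheel's x; its angle is not measured (the platter was left anyhow): see it, or feel for it by turning the chuck on the pin's top.
- chuck: Grey plastic cup chuck, about 0.28 kg: round flange 110 mm across and 10 mm thick, with a hollow round neck 52 mm across rising from it to 48 mm above the underside (top 5 mm bevelled to 46 mm). Bore through the flange 16 mm. Origin at the centre of the flange's underside, z up; x points to the slot.
- chuck_slot (a point): Centre, in the flange's underside, of the slot that takes the drive pin: it goes right through the flange, 38 mm from the bore's centre, 10 mm wide and 11 mm long radially (1 mm play each side of the 8 mm pin), no bevel.
- cup: White straight-sided tea cup standing upside down on its rim, about 0.2 kg: 64 mm outside, 55 mm inside, 63 mm tall with its foot ring (43 mm across) on top; 53 mm deep inside. Origin at the centre of the rim (its underside now), z up towards the foot.
- bowl: White bowl, 104 mm across, 50 mm high, mouth up; to be left alone. Origin at the centre of its underside.
- dish: White shallow dish, 120 mm across, 22 mm high; to be left alone. Origin at the centre of its underside.
- pot_lid: White teapot lid, 76 mm across, 33 mm high with its knob; to be left alone. Origin at the centre of its underside.
There are look-alikes about, which are no part of the job. What is shaped like the chuck but pink or red is not meant. Leave any red look-alike of the cup alone.

How it is judged:
By the outcome, as a careful person would: the job done as asked, in the order asked, and still so for the second after the job is handed in, with the robot touching nothing.
It also fails if it takes over 72 s, if anything falls off the work surface, if the arm or the gripper's body presses on something with over 40 N, if the wrist force passes 120 N, or if a joint passes its speed limit or range.

### The arm

A 6-joint arm with a two-finger parallel gripper is mounted at the origin on the work surface. World frame = base frame: x ahead of the robot, y to its left, z up, the work surface at z = 0. Lengths are in m, angles in degrees, forces in N, time in s.
With the tool pointing down it reaches from about 0.375 to 0.9 m from the base axis. Payload 3.1 kg.
Tool frame: the origin (TCP) lies on the centre line of the jaws, within the pads' length; the fingertips stand finger_overhang ahead of it and the grasp point (between the pads) lies 5 mm behind it (finger_overhang is the distance from the TCP to the fingertips, in m); z points along the fingers, y is the line along which they close (so a half turn about z gives the same grasp; the last joint's range is limited). The gripper opens to 87 mm and grips with 3 to 60 N. Pads are 19 mm wide; open, the fingers measure 117 mm over their backs; the gripper's body (75 mm by 190 mm) begins 51 mm behind the grasp point.
Start: joints at [-80.128, 30.224, 82.088, -0, 67.689, -10.227], TCP at [0.215, -0.587, 0.237] pointing down, gripper open.
Joint ranges: [-176.69, 176.69], [-43.24, 126.21], [12.49, 139.97], [-82, 262], [0, 151.66], [-163.58, 163.58]. Speed limits (degrees/s): [159.86, 159.86, 180, 180, 180, 180].

### API

Orientations are given as a 3x3 rotation matrix whose columns are the frame's x, y, z axes.
In Python, from rig import read_state, capture, calibration, hand_in, finger_overhang gives the robot as it stands.
- The arm moves only by the tool send_rows, never from a script. Its argument "plan" is a list of rows, each a list of 5 numbers: the closure in counts, from 0 (fully open) to 255 (shut), then the shift along the tool's x, y, z in m, then the turn about the tool's z in rad. A call has 1 to 20 rows; each row shifts and turns the commanded pose from where the row before left it, along the tool's axes as they then stand; what a row does not reach is not made up. A row lasts 1/12 s, in which the tool goes at most 41.7 mm and 7.16 degrees, less where a joint would pass 70% of its speed; a pose out of reach is approached as far as the arm can. A call is refused whole if a number of a shift passes 0.0417 or a number of a turn 0.125, either way. A call with a gripper value outside its range is refused whole. The fingers move at their own pace and stop on an object; the grip force is fixed at half the most. Time passes only in rows, so rows that do not move let the fingers close. It gives the time, the measured TCP pose, the force, the opening and the grip force at its end, in the units of the state.
- read_state(): the state, without advancing time (a new reading comes with each control period).
- capture(name): name is "scene" or "top" or "wrist"; returns (picture, depth): 400x640x3 uint8, blue, green, red; 400x640 float32, m along the optical axis (not along the pixel's ray), 0 where there is no reading.
- calibration(name): a dict with "fx", "fy", "cx", "cy" (pixels), "xyz" and "rotation" of the camera in the world. Camera axes: x right, y down, z forward; pixel columns grow to the right and rows downward; lengths in m; the calibration is good to about 2 mm. A picture is of the moment at which its call begins: read the wrist's pose just before it. calibration takes no time and is no camera call; for the wrist camera it gives the pose at the moment of the call.
- hand_in(): hands the job in; it is judged then, once.
The state is a dict: "time_s": time; "joint_positions": joint angles; "qvel": joint speeds; "tau": joint torques, N m; "position": TCP position; "tcp_rot": TCP orientation; "force": force on the tool from outside, world axes, zero at the start; "moment": the same for the moment, N m; "opening": opening from 0.0 (shut) to 1.0 (fully open); "grasp_force": force on a finger pad.
Only numpy, scipy, OpenCV 4.12 (cv2) and the standard library are available. Lean on these libraries where they do the work, as an engineer would, in place of code of your own. Each camera call takes 0.05 s, during which the arm holds its last target. There are 200 camera calls.

## Working session

There is one attempt and no reset: what is moved stays moved. The work goes in short steps, Python scripts to look and compute and a tool call to move; the robot and the scene stay as the last step left them, time stands still between calls to the robot, and variables do not carry over. Pictures are saved under pics/ and viewed, at most 10 in all, crops included, and the job is handed in when it is done.

Besides the shell and the picture viewer there is one more tool, called after ">>>" as a command line: name --pt "numbers of a row" for each row, then --argument value for the rest. send_rows: Moves the arm, as the interface text tells. Its arguments: {"type":"object","properties":{"plan":{"type":"array","items":{"type":"array","items":{"type":"number"}}}},"required":["plan"]}

```bash
ls; mkdir -p pics; python3 - <<'E'
from rig import *
import cv2,numpy as np
s=read_state();print(s['time_s'],s['position'],np.round(s['tcp_rot'],3),s['opening'],s['force'],finger_overhang if not callable(finger_overhang) else finger_overhang())
for n in ['scene','top']:
    p,d=capture(n);c=calibration(n);print(n,{k:np.round(v,3).tolist() for k,v in c.items()})
    cv2.imwrite(f'pics/{n}0.png',p);np.save(f'pics/{n}0.npy',d)
E
```

```text
pics
0.0 [ 0.21467373 -0.58622258  0.23557096] [[ 0.939  0.344 -0.   ]
 [ 0.344 -0.939  0.002]
 [ 0.    -0.002 -1.   ]] 0.9985820249243239 [-0.38155968 -0.59356506  0.1053898 ] 0.014
scene {'fx': 365.472, 'fy': 365.472, 'cx': 314.303, 'cy': 195.509, 'xyz': [0.945, 0.238, 0.945], 'rotation': [[-0.428, 0.789, -0.441], [0.904, 0.365, -0.223], [-0.015, -0.494, -0.869]]}
top {'fx': 415.19, 'fy': 415.19, 'cx': 322.257, 'cy': 197.865, 'xyz': [0.43, 0.036, 1.324], 'rotation': [[0.026, -0.998, 0.057], [-0.999, -0.028, -0.025], [0.026, -0.056, -0.998]]}
```

View pics/scene0.png

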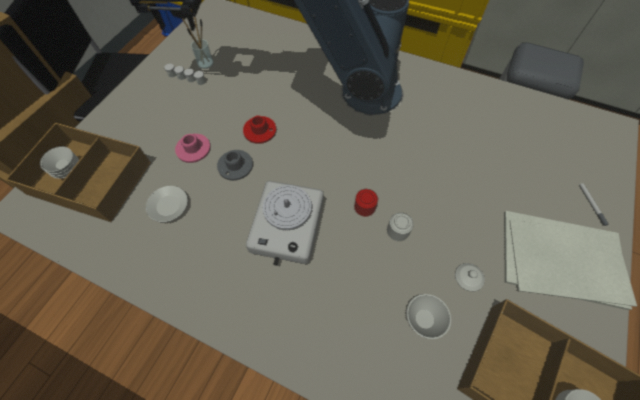

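View pics/top0.png

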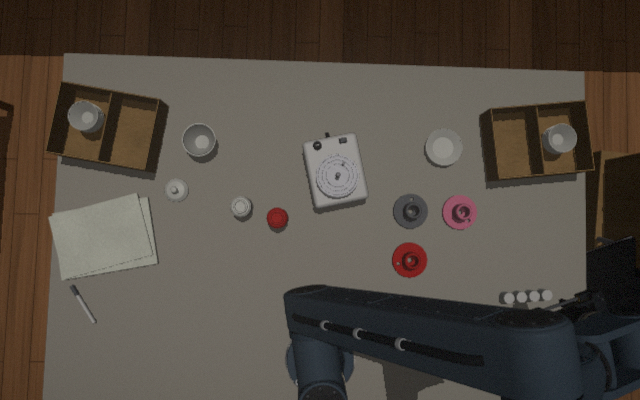

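The scene view shows the grey chuck at (235,163), the white cup at (400,226), the red look-alike cup at (366,202) and the wheel's platter at (288,206). In the top view they are at (410,211), (241,207), (277,218) and (336,175). Next I'll measure them from depth in both views.

```bash
cat > h.py <<'E'
import numpy as np, cv2
from rig import *
def cloud(d,c):
    v,u=np.mgrid[:400,:640]
    P=np.stack([(u-c['cx'])/c['fx']*d,(v-c['cy'])/c['fy']*d,d],-1)
    return P@np.array(c['rotation']).T+np.array(c['xyz'])
def onplane(uv,c,z):
    uv=np.atleast_2d(uv).astype(float); r=np.c_[(uv[:,0]-c['cx'])/c['fx'],(uv[:,1]-c['cy'])/c['fy'],np.ones(len(uv))]@np.array(c['rotation']).T
    o=np.array(c['xyz']); return o+r*((z-o[2])/r[:,2])[:,None]
def proj(P,c):
    q=(np.atleast_2d(P)-np.array(c['xyz']))@np.array(c['rotation']); return np.c_[q[:,0]/q[:,2]*c['fx']+c['cx'],q[:,1]/q[:,2]*c['fy']+c['cy']]
def circ(xy):
    A=np.c_[2*xy,np.ones(len(xy))]; s=np.linalg.lstsq(A,(xy**2).sum(1),rcond=None)[0]
    return s[:2],np.sqrt(s[2]+s[0]**2+s[1]**2)
def mec(xy):
    c,r=cv2.minEnclosingCircle(xy.astype(np.float32)); return np.array(c),r
E
python3 - <<'E'
from h import *
R={'scene':dict(chuck=(235,163,22),cup=(400,226,16),wheel=(288,208,26)),'top':dict(chuck=(410,211,20),cup=(241,207,14),wheel=(336,176,24))}
for n in R:
    c=calibration(n);d=np.load(f'pics/{n}0.npy');P=cloud(d,c)
    for k,(u,v,r) in R[n].items():
        Q=P[v-r:v+r,u-r:u+r].reshape(-1,3);Q=Q[(Q[:,2]>-.05)&(Q[:,2]<.2)]
        h=np.histogram(Q[:,2],bins=np.arange(-.01,.14,.005))
        print(n,k,[(round(b*1e3),int(x)) for x,b in zip(*h) if x>3])
        for lo,hi in dict(chuck=[(.006,.015),(.04,.055)],cup=[(.05,.07)],wheel=[(.08,.097)])[k]:
            S=Q[(Q[:,2]>lo)&(Q[:,2]<hi)]
            if len(S)>3:
                m,rr=mec(S[:,:2]);print('   ',lo,hi,len(S),'mean',S.mean(0).round(4),'mec',m.round(4),round(rr,4),'medz',np.median(S[:,2]).round(4))
E
```

```text
scene chuck [(-5, 365), (0, 713), (5, 220), (10, 360), (15, 29), (20, 25), (25, 26), (30, 27), (35, 34), (40, 36), (45, 76), (50, 16)]
    0.006 0.015 567 mean [ 0.477  -0.2684  0.0106] mec [ 0.448 -0.27 ] 0.0804 medz 0.0107
    0.04 0.055 128 mean [ 0.4747 -0.2729  0.0468] mec [ 0.4738 -0.274 ] 0.0258 medz 0.0473
scene cup [(-5, 199), (0, 255), (5, 22), (10, 14), (15, 18), (20, 21), (25, 14), (30, 22), (35, 16), (40, 19), (45, 28), (50, 63), (55, 209), (60, 116), (65, 7)]
    0.05 0.07 395 mean [0.4733 0.2565 0.0584] mec [0.4702 0.2576] 0.0322 medz 0.0584
scene wheel [(-5, 55), (0, 86), (60, 39), (65, 694), (70, 94), (75, 6), (80, 31), (85, 681), (90, 946), (95, 13), (100, 12), (105, 4), (110, 5), (115, 13), (120, 6)]
    0.08 0.097 1664 mean [ 0.5726 -0.0325  0.0902] mec [ 0.5695 -0.0345] 0.0655 medz 0.0903
top chuck [(-10, 8), (-5, 289), (0, 382), (5, 352), (10, 362), (15, 38), (20, 12), (25, 6), (30, 13), (35, 11), (40, 28), (45, 72), (50, 22)]
    0.006 0.015 674 mean [ 0.4726 -0.2763  0.0102] mec [ 0.4761 -0.2805] 0.071 medz 0.0101
    0.04 0.055 122 mean [ 0.4738 -0.2774  0.047 ] mec [ 0.4732 -0.2781] 0.0259 medz 0.0468
top cup [(-10, 10), (-5, 207), (0, 170), (5, 14), (15, 9), (25, 9), (35, 5), (40, 6), (45, 11), (50, 66), (55, 175), (60, 84), (65, 11)]
    0.05 0.07 336 mean [0.4713 0.2534 0.0582] mec [0.4712 0.2538] 0.0322 medz 0.058
top wheel [(55, 5), (60, 103), (65, 545), (70, 169), (75, 5), (80, 28), (85, 644), (90, 730), (95, 36), (100, 4), (115, 9), (120, 5)]
    0.08 0.097 1432 mean [ 0.5704 -0.0366  0.0902] mec [ 0.5709 -0.0367] 0.0648 medz 0.0903
```

```bash
python3 - <<'E'
from h import *
s=read_state();c=calibration('wrist');R=s['tcp_rot'];print('cam in tool',(np.array(R).T@(np.array(c['xyz'])-s['position'])).round(4),'rot in tool',(np.array(R).T@c['rotation']).round(3).tolist(),c['fx'],c['cx'],c['cy'])
print(np.array(R).T@(np.array([.42,-.30,.28])-s['position']))
E
```

```text
cam in tool [ 6.560e-02  1.000e-04 -1.489e-01] rot in tool [[0.001, -0.97, -0.243], [1.0, 0.0, 0.002], [-0.002, -0.243, 0.97]] 280.8106436514371 317.1557375334398 197.97145688195138
[ 0.29119971 -0.19837668 -0.04384231]
```

>>> send_rows --pt "0 0.0292 -0.0168 0.0055 0" --pt "0 0.0292 -0.0168 0.0055 0" --pt "0 0.0292 -0.0168 0.0055 0" --pt "0 0.0292 -0.0168 0.0055 0" --pt "0 0.0292 -0.0168 0.0055 0" --pt "0 0.0292 -0.0168 0.0055 0" --pt "0 0.0292 -0.0168 0.0055 0" --pt "0 0.0292 -0.0168 0.0055 0" --pt "0 0.0292 -0.0168 0.0055 0" --pt "0 0.0292 -0.0168 0.0055 0" --pt "0 0.0292 -0.0168 0.0055 0" --pt "0 0.0292 -0.0168 0.0055 0" --pt "0 0 0 0 0" --pt "0 0 0 0 0" --pt "0 0 0 0 0"

```text
time_s: 1.35
position: [0.4744, -0.2773, 0.1704]
tcp_rot: [[0.939, 0.344, -0.001], [0.344, -0.939, -0.0], [-0.001, -0.0, -1.0]]
force: [-0.3, -0.5, 0.1]
opening: 1.003
grasp_force: 0.0
```

```bash
python3 - <<'E'
from h import *
s=read_state();c=calibration('wrist');p,d=capture('wrist');np.save('pics/w1.npy',d);cv2.imwrite('pics/w1.png',p);np.savez('pics/w1c.npz',**c)
print(s['time_s'],s['position'].round(4) if hasattr(s['position'],'round') else s['position'],np.round(s['tcp_rot'],3),s['qvel'],s['joint_positions'],s['force'])
E
```

```text
1.35 [ 0.4744 -0.2773  0.1704] [[ 0.939  0.344 -0.001]
 [ 0.344 -0.939 -0.   ]
 [-0.001 -0.    -1.   ]] [-1.65289599 -0.3966104  -0.27684492  0.12281022 -0.13315833  0.17115451] [-4.19428443e+01  2.95664401e+01  9.67267953e+01 -3.51068848e-02
  5.37266357e+01  2.79328984e+01] [-0.27469839 -0.48203595  0.07355914]
```

View pics/w1.png

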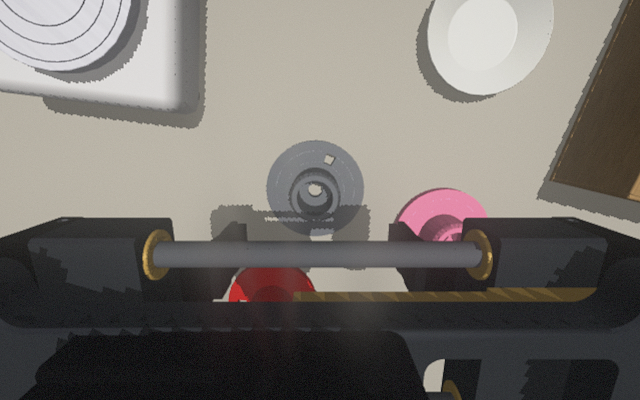

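The wrist view shows the grey chuck's flange centred near (315,187). The slot is a bright hole at (329,159) and the bore is at (315,189). Pink and red look-alikes stand close on either side.

```bash
python3 - <<'E'
from h import *
p=cv2.imread('pics/w1.png');d=np.load('pics/w1.npy');c=dict(np.load('pics/w1c.npz'));P=cloud(d,c)
g=cv2.cvtColor(p,cv2.COLOR_BGR2GRAY).astype(float)
print(g[150:168,318:342].astype(int))
# flange top points
S=P[130:232,255:375].reshape(-1,3)
F=S[(S[:,2]>.007)&(S[:,2]<.013)];N=S[(S[:,2]>.044)&(S[:,2]<.052)]
for Q in(F,N):
    m=Q.mean(0);print(len(Q),m.round(4))
    a,r=mec(Q[np.hypot(*(Q[:,:2]-[.474,-.277]).T)<.062][:,:2]);print(a.round(4),round(r,4))
# slot blob
w=g[148:170,318:342];m=(w>150).astype(np.uint8);n,l,st,ce=cv2.connectedComponentsWithStats(m)
for i in range(1,n):
    u,v=ce[i]+[318,148];print(st[i],u,v,onplane((u,v),c,.005).round(4),onplane((u,v),c,.01).round(4))
# flange outline by colour
hsv=cv2.cvtColor(p,cv2.COLOR_BGR2HSV);print(p[145,300],p[130,300],p[165,285])
E
```

```text
[[130 134 130 135 129 129 130 129 132 129 129 129 129 128 131 130 132 129
  131 129 132 130 131 130]
 [132 132 136 138 130 131 130 128 131 131 128 131 128 130 127 128 130 127
  131 129 130 127 134 131]
 [130 129 131 134 128 126 129 132 130 128 129 133 132 130 128 132 129 130
  130 131 132 131 130 131]
 [130 130 129 129 130 132 132 128 125 117 123 125 129 132 129 130 130 129
  128 130 129 133 129 130]
 [131 128 129 128 131 130 125 124 118 103 112 114 118 122 130 129 128 131
  130 131 130 132 128 128]
 [128 130 130 127 133 130 127 135 151 155 142 102 106 109 117 122 128 133
  130 128 130 127 131 130]
 [129 129 131 129 128 130 125 146 184 183 176 152 138 100 109 109 115 120
  126 131 131 129 129 130]
 [126 132 130 128 129 129 125 153 183 183 182 182 174 152 157 141 101 101
  125 139 133 129 131 132]
 [126 128 128 129 128 127 139 167 182 180 179 182 181 185 186 166  86  95
  128 140 143 140 128 130]
 [128 128 129 130 130 126 146 178 182 181 179 183 180 183 180 147  87 117
  129 129 139 138 128 130]
 [126 129 126 128 129 129 154 183 181 181 179 181 179 184 166 109 103 132
  130 130 130 13
[... 271 characters left out ...]
 98 125 133 129
  128 129 129 130 129 129]
 [127 125 126 125 130 128 127 128 114 109 112 130 125  95 120 128 126 129
  129 128 126 129 127 130]
 [128 128 125 126 127 128 127 129 129 126 117 106  97 106 130 128 127 128
  130 130 129 127 127 130]
 [131 129 127 131 127 127 128 127 129 127 128 127 121 125 128 129 128 127
  124 129 127 127 127 127]
 [111 115 121 123 130 127 128 130 128 128 130 127 129 126 132 136 125 128
  127 127 128 126 129 130]]
5438 [ 0.4761 -0.2746  0.0106]
[ 0.4719 -0.2764] 0.0551
1015 [ 0.4735 -0.2756  0.0477]
[ 0.472  -0.2762] 0.026
[ 6  7 10  9 56] 328.19642857142856 159.125 [[ 0.5084 -0.2786  0.005 ]] [[ 0.5088 -0.2783  0.01  ]]
[133 132 132] [169 183 187] [134 132 131]
```

>>> send_rows --pt "0 -0.0019 -0.0018 0.03 0" --pt "0 0 0 0.03 0" --pt "0 0 0 0.03 0" --pt "0 0 0 0.025 0" --pt "0 0 0 0.015 0" --pt "0 0 0 0.008 0" --pt "0 0 0 0 0" --pt "0 0 0 0 0" --pt "255 0 0 0 0" --pt "255 0 0 0 0" --pt "255 0 0 0 0" --pt "255 0 0 0 0" --pt "255 0 0 0 0" --pt "255 0 0 0 0" --pt "255 0 0 0 0"

```text
time_s: 2.65
position: [0.4721, -0.2758, 0.0328]
tcp_rot: [[0.939, 0.343, -0.0], [0.343, -0.939, 0.0], [0.0, -0.0, -1.0]]
force: [0.3, 1.1, 2.2]
opening: 0.583
grasp_force: 30.0
```

>>> send_rows --pt "255 0 0 -0.01 0" --pt "255 0 0 -0.02 0" --pt "255 0 0 -0.03 0" --pt "255 0 0 -0.03 0" --pt "255 0 0 -0.03 0" --pt "255 0.003 -0.008 -0.02 0" --pt "255 0.007 -0.025 0 0" --pt "255 0.007 -0.025 0 0" --pt "255 0.007 -0.025 0 0" --pt "255 0.007 -0.025 0 0" --pt "255 0.007 -0.025 0 0" --pt "255 0.007 -0.025 0 0" --pt "255 0.007 -0.022 0 0" --pt "255 0.003 -0.011 0 0" --pt "255 0 0 0 0" --pt "255 0 0 0 0" --pt "255 0 0 0 0"

```text
time_s: 4.07
position: [0.4589, -0.0789, 0.1728]
tcp_rot: [[0.939, 0.343, 0.001], [0.343, -0.939, -0.001], [0.001, 0.001, -1.0]]
force: [0.5, 1.3, -3.5]
opening: 0.581
grasp_force: 30.0
```

```bash
python3 - <<'E'
from h import *
s=read_state();c=calibration('wrist');p,d=capture('wrist');np.save('pics/w2.npy',d);cv2.imwrite('pics/w2.png',p);np.savez('pics/w2c.npz',tcp=s['position'],rot=s['tcp_rot'],**c)
print(s['time_s'],s['position'],s['force'],s['opening'],s['joint_positions'])
E
```

```text
4.0667 [ 0.45888589 -0.07890015  0.17275949] [ 0.5290554   1.30113293 -3.52456698] 0.5810756103129664 [-2.35284880e+01  2.38940084e+01  1.08291605e+02 -4.01137283e-02
  4.77263111e+01  4.64087323e+01]
```

View pics/w2.png

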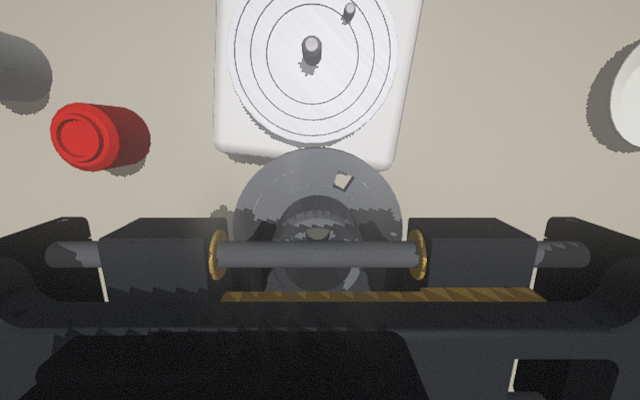

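The chuck is held with its slot at (343,181). The wheel's spindle tip is near (313,43) and the pin top near (349,7).

```bash
python3 - <<'E'
from h import *
p=cv2.imread('pics/w2.png');d=np.load('pics/w2.npy');c=dict(np.load('pics/w2c.npz'));P=cloud(d,c)
a=cv2.resize(p[0:75,285:375],None,fx=6,fy=6,interpolation=cv2.INTER_CUBIC);b=cv2.resize(p[165:195,285:375],None,fx=6,fy=6,interpolation=cv2.INTER_CUBIC)[:140]
cv2.imwrite('pics/w2crop.png',np.vstack([a,b]))
m=(P[...,2]>.0865)&(P[...,2]<.094)&(d>0);m[145:]=0
Q=P[m];Q=Q[np.hypot(*(Q[:,:2]-[.5705,-.036]).T)<.08];print('platter',len(Q),mec(Q[:,:2]),np.median(Q[:,2]))
cs,_=cv2.findContours(m.astype(np.uint8),0,1);k=max(cs,key=cv2.contourArea)[:,0]
W=onplane(k,c,.09);W=W[(k[:,1]>3)&(k[:,1]<135)];r=np.hypot(*(W[:,:2]-[.5705,-.036]).T);W=W[abs(r-.065)<.006];print('fit',circ(W[:,:2]),len(W))
for n,(lo,hi,x0,x1,y0,y1) in dict(sp=(.114,.126,295,330,20,70),pin=(.098,.107,338,362,0,25)).items():
    M=P[y0:y1,x0:x1];k=(M[...,2]>lo)&(M[...,2]<hi);v,u=np.nonzero(k);print(n,len(u),M[k].mean(0).round(4),u.min()+x0,u.max()+x0,v.min()+y0,v.max()+y0, np.median(M[k][:,2]))
M=P[160:172,260:380].reshape(-1,3);print('flange z',np.median(M[:,2]))
F=P[145:235,225:410];k=(F[...,2]>.143)&(F[...,2]<.157);Q=F[k];print('flange mec',mec(Q[:,:2]))
E
```

```text
platter 19960 (array([ 0.56901497, -0.03542223]), 0.06493585556745529) 0.09070519463380057
fit (array([ 0.56893054, -0.0353098 ]), np.float64(0.06415999117257253)) 277
sp 378 [ 0.5682 -0.0355  0.1189] 302 321 35 57 0.11920085399683893
pin 138 [ 0.603  -0.0506  0.1018] 344 355 2 16 0.10204167967593983
flange z 0.15056825919171382
flange mec (array([ 0.46070278, -0.07907582]), 0.05511784553527832)
```

View pics/w2crop.png

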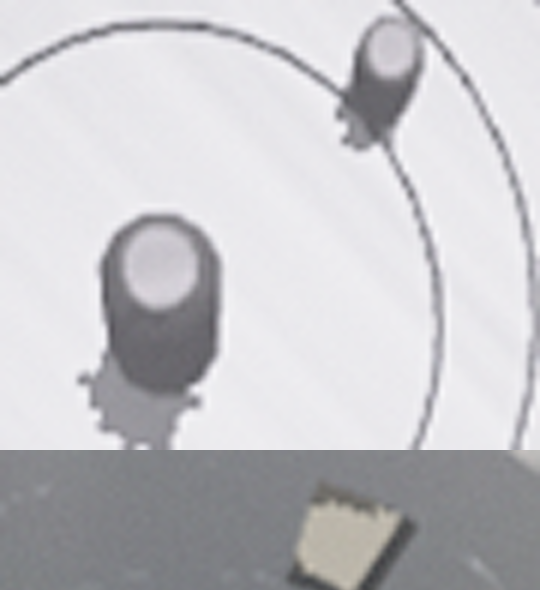

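```bash
python3 - <<'E'
from h import *
p=cv2.imread('pics/w2.png');d=np.load('pics/w2.npy');c=dict(np.load('pics/w2c.npz'));P=cloud(d,c);R=c['rot']
g=cv2.cvtColor(p,cv2.COLOR_BGR2GRAY).astype(int)
print(g[170:193,330:357])
sp=onplane((311.7,44.0),c,.12)[0];pin=onplane((349.6,7.9),c,.102)[0];print('sp',sp,'pin',pin,'r',np.hypot(*(pin-sp)[:2]),'ang',np.degrees(np.arctan2(*(pin-sp)[1::-1])))
# flange edge: depth mask contour, plane .1505
m=((P[...,2]>.142)&(P[...,2]<.158)).astype(np.uint8);m[:140]=0;m[215:]=0
m=cv2.morphologyEx(m,cv2.MORPH_CLOSE,np.ones((7,7)))
k=max(cv2.findContours(m,0,1)[0],key=cv2.contourArea)[:,0];k=k[(k[:,1]<205)]
W=onplane(k,c,.15)[:,:2]
for _ in range(4):
    ce,r=circ(W);e=abs(np.hypot(*(W-ce).T)-r);W=W[e<max(.001,2.5*np.median(e))]
print('flange',ce,r,len(W),'in tool',R.T@(np.r_[ce,.1728]-c['tcp']))
np.savez('pics/m.npz',sp=sp,pin=pin,fl=ce)
for uv in[(343,181)]:
    s=onplane(uv,c,.15)[0];print('slot',s,np.hypot(*(s[:2]-ce)),np.degrees(np.arctan2(*(s[:2]-ce)[::-1])))
E
```

```text
[[130 132 133 132 130 131 135 130 118 123 130 131 132 134 133 132 133 134
  133 132 133 131 134 136 134 136 137]
 [132 130 129 128 129 132 130 125 111 110 116 118 123 125 132 134 130 134
  135 133 132 132 131 133 135 133 135]
 [130 128 130 129 128 131 130 116 110 112 109 110 109 113 122 123 129 132
  135 133 131 134 132 133 133 134 133]
 [130 131 129 128 131 130 124 107 107 126 144 110 110 110 112 114 117 123
  130 133 133 132 133 133 134 134 135]
 [129 130 133 130 128 132 146 158 154 167 178 152 159 143 107 108 108 130
  150 121 124 132 132 134 136 133 135]
 [129 130 128 129 127 131 160 189 185 184 185 184 185 177 154 157 139 141
  177 155 158 147 128 132 136 135 135]
 [129 130 129 130 130 140 168 183 181 181 182 181 184 186 183 187 175 164
  187 185 180 146 102 119 130 139 132]
 [129 127 127 131 129 152 183 182 182 182 180 184 183 183 182 183 182 182
  183 184 169 115  81  90 116 134 132]
 [126 129 127 130 132 157 186 181 182 182 182 183 182 184 183 183 180 182
  185 182 149  85  82  89 114 135 130]
 [131 127 130 128 136 165 183 182 182 182 181 181 181 183 182 181 183 183
  185 168
[... 1124 characters left out ...]
29 128 130 128 127 128 130 128 129]
 [124 127 125 127 125 125 127 129 128 126 116 105  87  78  74  84 111 130
  126 128 127 129 128 130 128 128 128]
 [127 128 124 127 127 125 127 126 126 127 130 124 113  97  83  97 125 127
  130 128 129 127 123 129 130 128 128]
 [126 123 125 127 127 128 124 126 124 126 124 128 128 120 114 123 130 127
  125 127 126 126 127 125 129 130 129]]
sp [ 0.56906748 -0.03529714  0.12      ] pin [ 0.60368713 -0.05030037  0.102     ] r 0.03773086166091247 ang -23.430624431085466
flange [ 0.45936097 -0.079435  ] 0.0540432863783257 163 in tool [ 2.62485264e-04  6.65543214e-04 -3.93598859e-05]
slot [ 0.49596401 -0.08288532  0.15      ] 0.03676530369467726 -5.384979133540285
```

>>> send_rows --pt "255 0.015 -0.0004 0 0" --pt "255 0.025 -0.0008 0 0" --pt "255 0.03 -0.0008 0 0" --pt "255 0.025 -0.0008 0 0" --pt "255 0.0165 -0.0004 0 0" --pt "255 0.0073 -0.0002 0 0" --pt "255 0 0 0 0.05" --pt "255 0 0 0 0.1" --pt "255 0 0 0 0.1" --pt "255 0 0 0.005 0.05" --pt "255 0 0 0.008 0.028" --pt "255 0 0 0.002 0" --pt "255 0 0 0 0" --pt "255 0 0 0 0" --pt "255 0 0 0 0"

```text
time_s: 5.37
position: [0.5687, -0.0343, 0.1578]
tcp_rot: [[1.0, 0.023, 0.0], [0.023, -1.0, -0.0], [0.0, 0.0, -1.0]]
force: [-0.2, 1.0, -3.3]
opening: 0.584
grasp_force: 30.0
```

>>> send_rows --pt "255 0.0006 0.0006 0.002 0" --pt "255 0 0 0.002 0" --pt "255 0 0 0.002 0" --pt "255 0 0 0.002 0" --pt "255 0 0 0 0" --pt "255 0 0 0 0"

```text
time_s: 5.87
position: [0.569, -0.0343, 0.1493]
tcp_rot: [[1.0, 0.023, -0.001], [0.023, -1.0, 0.0], [-0.001, -0.0, -1.0]]
force: [-0.1, 0.3, -2.8]
opening: 0.581
grasp_force: 30.0
```

>>> send_rows --pt "255 0.0003 0.0005 0.002 0" --pt "255 0 0 0.002 0" --pt "255 0 0 0.002 0" --pt "255 0 0 0.002 0" --pt "255 0 0 0 0" --pt "255 0 0 0 0"

```text
time_s: 6.37
position: [0.5694, -0.0349, 0.1413]
tcp_rot: [[1.0, 0.023, -0.0], [0.023, -1.0, 0.0], [-0.0, -0.0, -1.0]]
force: [-0.5, 1.1, -3.5]
opening: 0.579
grasp_force: 30.0
```

>>> send_rows --pt "255 0 0 0.002 0" --pt "255 0 0 0.002 0" --pt "255 0 0 0.001 0" --pt "255 0 0 0.001 0" --pt "255 0 0 0.001 0" --pt "255 0 0 0.001 0" --pt "255 0 0 0 0" --pt "255 0 0 0 0"

```text
time_s: 7.03
position: [0.5695, -0.0349, 0.1335]
tcp_rot: [[1.0, 0.023, -0.0], [0.023, -1.0, 0.0], [-0.0, -0.0, -1.0]]
force: [0.3, -0.9, -4.0]
opening: 0.581
grasp_force: 30.0
```

>>> send_rows --pt "255 0 0 0.001 0" --pt "255 0 0 0.001 0" --pt "255 0 0 0.001 0" --pt "255 0 0 0.001 0" --pt "255 0 0 0 0" --pt "255 0 0 0 0"

```text
time_s: 7.53
position: [0.5694, -0.0349, 0.1295]
tcp_rot: [[1.0, 0.023, -0.0], [0.023, -1.0, 0.0], [-0.0, -0.0, -1.0]]
force: [-0.3, 0.5, -3.7]
opening: 0.58
grasp_force: 30.0
```

Underside at about 0.0967 m and there is still no contact, so the pin is in the slot.

>>> send_rows --pt "255 0 0 0.001 0" --pt "255 0 0 0.001 0" --pt "255 0 0 0.001 0" --pt "255 0 0 0.001 0" --pt "255 0 0 0.001 0" --pt "255 0 0 0 0" --pt "255 0 0 0 0"

```text
time_s: 8.12
position: [0.5695, -0.0349, 0.1244]
tcp_rot: [[1.0, 0.023, -0.0], [0.023, -1.0, 0.0], [-0.0, -0.0, -1.0]]
force: [0.5, 0.1, -3.2]
opening: 0.581
grasp_force: 30.0
```

>>> send_rows --pt "255 0 0 0.0006 0" --pt "255 0 0 0.0006 0" --pt "255 0 0 0.0005 0" --pt "255 0 0 0 0" --pt "255 0 0 0 0"

```text
time_s: 8.53
position: [0.5695, -0.0349, 0.1229]
tcp_rot: [[1.0, 0.023, 0.0], [0.023, -1.0, -0.0], [0.0, 0.0, -1.0]]
force: [0.7, -0.4, -2.9]
opening: 0.58
grasp_force: 30.0
```

>>> send_rows --pt "255 0 0 0.0005 0" --pt "255 0 0 0.0005 0" --pt "255 0 0 0 0" --pt "255 0 0 0 0"

```text
time_s: 8.87
position: [0.5696, -0.035, 0.1228]
tcp_rot: [[1.0, 0.023, 0.001], [0.023, -1.0, -0.0], [0.0, 0.0, -1.0]]
force: [-1.9, -0.3, 5.8]
opening: 0.581
grasp_force: 30.0
```

>>> send_rows --pt "255 0 0 -0.0005 0" --pt "120 0 0 0 0" --pt "60 0 0 0 0" --pt "0 0 0 0 0" --pt "0 0 0 0 0" --pt "0 0 0 0 0" --pt "0 0 0 0 0" --pt "0 0 0 -0.01 0" --pt "0 0 0 -0.02 0" --pt "0 0 0 -0.025 0" --pt "0 0 0 -0.025 0" --pt "0 0 0 -0.015 0" --pt "0 0 0 0 0" --pt "0 0 0 0 0" --pt "0 0 0 0 0"

```text
time_s: 10.12
position: [0.5688, -0.0348, 0.2168]
tcp_rot: [[1.0, 0.023, -0.001], [0.023, -1.0, 0.0], [-0.001, -0.0, -1.0]]
force: [-1.2, 1.0, -0.1]
opening: 1.003
grasp_force: 0.0
```

```bash
python3 - <<'E'
from h import *
s=read_state();c=calibration('wrist');p,d=capture('wrist');np.save('pics/w3.npy',d);cv2.imwrite('pics/w3.png',p)
P=cloud(d,c);Q=P.reshape(-1,3);r=np.hypot(*(Q[:,:2]-[.569,-.0353]).T)
F=Q[(r<.05)&(r>.032)&(Q[:,2]>.08)&(Q[:,2]<.115)];A=np.c_[F[:,:2]-F[:,:2].mean(0),np.ones(len(F))];print('flange plane',len(F),np.linalg.lstsq(A,F[:,2],rcond=None)[0],np.median(F[:,2]))
G=Q[(r<.05)&(Q[:,2]>.132)&(Q[:,2]<.145)];print('neck top',mec(G[:,:2]) if len(G)>5 else 0, np.median(G[:,2]))
H=Q[(r<.075)&(Q[:,2]>.095)&(Q[:,2]<.104)];print('flange',mec(H[:,:2]))
s3=np.array(s['joint_positions']);print(s['time_s'],s['position'],s3.round(1),s['opening'],s['force'])
# red and white cup in the top view
t=cv2.imread('pics/top0.png');ct=calibration('top');hsv=cv2.cvtColor(t,cv2.COLOR_BGR2HSV)
m=cv2.inRange(hsv[200:236,260:295],(0,120,60),(10,255,255))|cv2.inRange(hsv[200:236,260:295],(170,120,60),(180,255,255))
M=cv2.moments(m,True);print('red cup',onplane((M['m10']/M['m00']+260,M['m01']/M['m00']+200),ct,.05))
E
```

```text
flange plane 4287 [-0.00282834  0.00089483  0.1004822 ] 0.10058676016074514
neck top (array([ 0.56927019, -0.03592595]), 0.026073507964611053) 0.1380419269673479
flange (array([ 0.56923777, -0.03595448]), 0.055104948580265045)
10.1167 [ 0.56880233 -0.03475534  0.21679001] [-14.7  27.4  91.3  -0.   61.4  74. ] 1.0025002552789317 [-1.19178003  1.04431266 -0.12994717]
red cup [[0.4383523  0.14264272 0.05      ]]
```

View pics/w3.png

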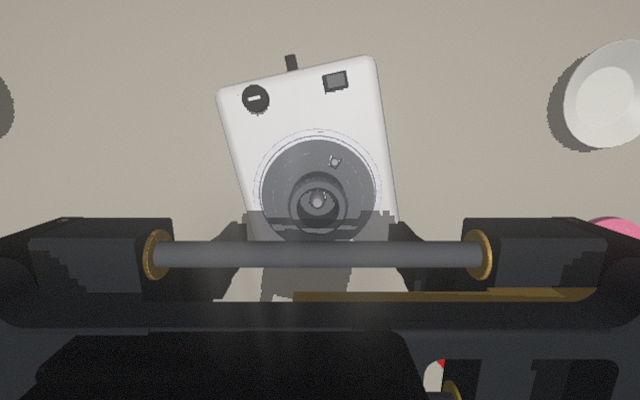

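The chuck is home: the flange top measures 0.1005 m and level, and the pin shows in the slot at (335,161). Now I'll move to the cup.

>>> send_rows --pt "0 -0.004 -0.013 0 0" --pt "0 -0.0083 -0.0265 0 0" --pt "0 -0.0083 -0.0265 0 0" --pt "0 -0.0083 -0.0265 0 0" --pt "0 -0.0083 -0.0265 0 0" --pt "0 -0.0083 -0.0265 0 0" --pt "0 -0.0083 -0.0265 0 0" --pt "0 -0.0083 -0.0265 0 0" --pt "0 -0.0083 -0.0265 0 0" --pt "0 -0.0083 -0.0265 0 0" --pt "0 -0.0083 -0.0265 0.01 0" --pt "0 -0.0043 -0.013 0.01 0" --pt "0 0 0 0 0" --pt "0 0 0 0 0" --pt "0 0 0 0 0"

```text
time_s: 11.42
position: [0.4713, 0.2538, 0.197]
tcp_rot: [[1.0, 0.023, -0.001], [0.023, -1.0, -0.001], [-0.001, 0.001, -1.0]]
force: [-0.3, -0.0, 0.1]
opening: 1.003
grasp_force: 0.0
```

```bash
python3 - <<'E'
from h import *
s=read_state();c=calibration('wrist');p,d=capture('wrist');np.save('pics/w4.npy',d);cv2.imwrite('pics/w4.png',p)
P=cloud(d,c);Q=P.reshape(-1,3);r=np.hypot(*(Q[:,:2]-[.471,.2545]).T)
for lo,hi in((.05,.056),(.056,.07)):
    F=Q[(r<.045)&(Q[:,2]>lo)&(Q[:,2]<hi)];print(lo,len(F),mec(F[:,:2]),np.median(F[:,2]),np.percentile(F[:,2],95))
print(s['time_s'],s['position'],s['tcp_rot'],s['opening'],s['force'],np.round(s['joint_positions'],1))
E
```

```text
0.05 493 (array([0.46960059, 0.25588977]), 0.03192227706313133) 0.054359646010504914 0.05577782315173321
0.056 2184 (array([0.47048917, 0.25602975]), 0.029649505391716957) 0.05944463313047493 0.0639328058622767
11.4167 [0.4713291  0.25375701 0.19698645] [[ 9.99732643e-01  2.31066465e-02 -8.52088379e-04]
 [ 2.31061692e-02 -9.99732857e-01 -5.65800780e-04]
 [-8.64934508e-04  5.45961011e-04 -9.99999477e-01]] 1.0027519876813171 [-0.32334017 -0.0239698   0.09490925] [ 16.3  26.4  97.3  -0.   56.3 105. ]
```

View pics/w4.png

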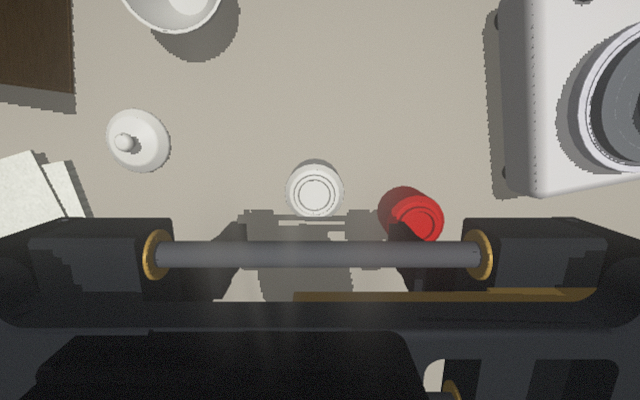

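The white cup is at (314,190) with its foot ring centred at (314,194). The red cup is at (415,215), clear of the fingers.

```bash
python3 - <<'E'
from h import *
p=cv2.imread('pics/w4.png');c=calibration('wrist');g=cv2.cvtColor(p,cv2.COLOR_BGR2GRAY)
d=np.load('pics/w4.npy');P=cloud(d,c)
sel=(P[...,2]>.0615)&(P[...,2]<.067);sel[:165]=0;sel[222:]=0;sel[:,:280]=0;sel[:,350:]=0
print('foot',sel.sum(),mec(P[sel][:,:2]),P[sel].mean(0))
b=cv2.GaussianBlur(g[160:222,280:350],(3,3),0)
e=cv2.Canny(b,25,60);k,_=cv2.findContours(e,1,cv2.CHAIN_APPROX_NONE)
for q in k:
    if len(q)>50:
        el=cv2.fitEllipse(q);u,v=el[0];print(len(q),round(u+280,1),round(v+160,1),np.round(el[1],1),onplane((u+280,v+160),c,.063).round(4),onplane((u+280,v+160),c,.055).round(4))
E
```

```text
foot 554 (array([0.47067627, 0.25561771]), 0.021701786667108536) [0.47106759 0.25578327 0.06353718]
129 312.2 220.5 [0. 1.] [[0.4419 0.2572 0.063 ]] [[0.4392 0.2573 0.055 ]]
78 313.9 194.7 [27.7 28.7] [[0.4701 0.2561 0.063 ]] [[0.4682 0.2561 0.055 ]]
81 313.8 194.7 [28.1 29.1] [[0.4701 0.2561 0.063 ]] [[0.4682 0.2561 0.055 ]]
93 313.8 194.7 [32.6 33.8] [[0.4701 0.2561 0.063 ]] [[0.4682 0.2561 0.055 ]]
426 313.9 193.4 [37.1 40.7] [[0.4714 0.256  0.063 ]] [[0.4696 0.2561 0.055 ]]
138 313.9 193.4 [47.3 49.4] [[0.4715 0.2561 0.063 ]] [[0.4696 0.2561 0.055 ]]
140 313.8 193.4 [47.8 49.8] [[0.4715 0.2561 0.063 ]] [[0.4696 0.2562 0.055 ]]
250 314.2 188.9 [54.1 57.8] [[0.4762 0.2559 0.063 ]] [[0.4745 0.2559 0.055 ]]
```

>>> send_rows --pt "0 -0.0006 -0.0027 0.02 0" --pt "0 0 0 0.035 0" --pt "0 0 0 0.035 0" --pt "0 0 0 0.03 0" --pt "0 0 0 0.024 0" --pt "0 0 0 0.015 0" --pt "0 0 0 0 0" --pt "0 0 0 0 0" --pt "80 0 0 0 0" --pt "110 0 0 0 0" --pt "255 0 0 0 0" --pt "255 0 0 0 0" --pt "255 0 0 0 0" --pt "255 0 0 0 0" --pt "255 0 0 0 0"

```text
time_s: 12.72
position: [0.4715, 0.2568, 0.0393]
tcp_rot: [[1.0, 0.023, 0.002], [0.023, -1.0, 0.0], [0.002, -0.0, -1.0]]
force: [-1.4, -0.4, 6.7]
opening: 0.724
grasp_force: 30.0
```

>>> send_rows --pt "255 0 0 -0.01 0" --pt "255 0 0 -0.025 0" --pt "255 0 0 -0.035 0" --pt "255 0 0 -0.035 0" --pt "255 0 0 -0.035 0" --pt "255 0 0.005 -0.025 0" --pt "255 -0.002 0.02 0 0" --pt "255 -0.003 0.03 0 0" --pt "255 -0.003 0.03 0 0" --pt "255 -0.003 0.03 0 0" --pt "255 -0.003 0.03 0 0" --pt "255 -0.003 0.03 0 0" --pt "255 -0.003 0.03 0 0" --pt "255 -0.003 0.03 0 0" --pt "255 -0.003 0.03 0 0" --pt "255 -0.002 0.02 0 0" --pt "255 0 0.006 0 0" --pt "255 0 0 0 0" --pt "255 0 0 0 0" --pt "255 0 0 0 0"

```text
time_s: 14.38
position: [0.4492, -0.0338, 0.2033]
tcp_rot: [[1.0, 0.024, -0.001], [0.024, -1.0, 0.001], [-0.001, -0.001, -1.0]]
force: [0.1, -0.5, -1.3]
opening: 0.728
grasp_force: 30.0
```

```bash
python3 - <<'E'
from h import *
s=read_state();c=calibration('wrist');p,d=capture('wrist');np.save('pics/w5.npy',d);cv2.imwrite('pics/w5.png',p);np.savez('pics/w5c.npz',tcp=s['position'],rot=s['tcp_rot'],**c)
P=cloud(d,c);Q=P.reshape(-1,3);r=np.hypot(*(Q[:,:2]-[.569,-.0353]).T)
for lo,hi in((.095,.105),(.132,.145)):
    G=Q[(r<.07)&(Q[:,2]>lo)&(Q[:,2]<hi)];print('chuck',lo,len(G),mec(G[:,:2]))
z=s['position'][2]-.0393
r=np.hypot(*(Q[:,:2]-s['position'][:2]).T)
G=Q[(r<.04)&(Q[:,2]>z+.0615)&(Q[:,2]<z+.067)];print('foot',len(G),mec(G[:,:2]),G.mean(0))
print(s['time_s'],s['position'],s['tcp_rot'],s['opening'],s['force'],s['moment'])
E
```

```text
chuck 0.095 10504 (array([ 0.56947154, -0.03592277]), 0.055305443704128265)
chuck 0.132 2508 (array([ 0.5690881, -0.0358271]), 0.02609775960445404)
foot 1052 (array([ 0.44448209, -0.03458974]), 0.03231557831168175) [ 0.45192465 -0.03445287  0.2274264 ]
14.3833 [ 0.4491878  -0.03381945  0.20332873] [[ 9.99718768e-01  2.37053551e-02 -6.64189729e-04]
 [ 2.37058413e-02 -9.99718708e-01  7.33905640e-04]
 [-6.46605404e-04 -7.49444418e-04 -9.99999510e-01]] 0.728216516822229 [ 0.06584315 -0.46587716 -1.26494   ] [0.06386988 0.01828078 0.03035113]
```

View pics/w5.png

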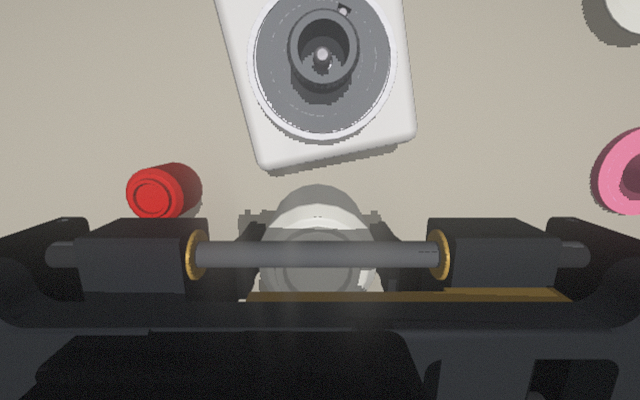

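```bash
python3 - <<'E'
from h import *
from scipy.optimize import least_squares
d=np.load('pics/w5.npy');c=dict(np.load('pics/w5c.npz'));P=cloud(d,c);R=c['rot']
T=(P-c['tcp'])@R
M=np.zeros((400,640),bool);M[182:235,262:375]=1
q=T[M];q=q[(abs(q[:,1])<.036)&(q[:,0]>.0)&(q[:,0]<.04)]
print(len(q),np.histogram(q[:,2],np.arange(-.03,.05,.005)))
for lo,hi in((-.015,-.005),(-.005,.005),(.005,.015),(.015,.03)):
    w=q[(q[:,2]>lo)&(q[:,2]<hi)&(abs(q[:,1])<.027)]
    if len(w)<20: continue
    f=lambda a:np.hypot(w[:,0]-a[0],w[:,1]-a[1])-.032
    print(lo,len(w),least_squares(f,[0,0],loss='soft_l1',f_scale=.001).x.round(4),'front x',np.median(w[abs(w[:,1])<.006][:,0]) if (abs(w[:,1])<.006).any() else None)
E
```

```text
4049 (array([   6,  366, 1615,  625,  200,  189,  209,  180,  158,  131,  121,
        102,  102,   45,    0]), array([-3.0000000e-02, -2.5000000e-02, -2.0000000e-02, -1.5000000e-02,
       -1.0000000e-02, -5.0000000e-03,  6.9388939e-18,  5.0000000e-03,
        1.0000000e-02,  1.5000000e-02,  2.0000000e-02,  2.5000000e-02,
        3.0000000e-02,  3.5000000e-02,  4.0000000e-02,  4.5000000e-02]))
-0.015 819 [-0.0033  0.0007] front x 0.028698308994442742
-0.005 365 [-0.0027  0.0007] front x 0.029026220085125922
0.005 273 [-0.0027  0.0007] front x 0.029096066872576463
0.015 354 [-0.0027  0.0008] front x 0.02907864586492484
```

>>> send_rows --pt "255 0.01 0.0003 0 0" --pt "255 0.02 0.0007 0 0" --pt "255 0.03 0.001 0 0" --pt "255 0.03 0.001 0 0" --pt "255 0.02 0.0007 0 0" --pt "255 0.012 0.0004 0.005 0" --pt "255 0 0 0.008 0" --pt "255 0 0 0.006 0" --pt "255 0 0 0.002 0" --pt "255 0 0 0 0" --pt "255 0 0 0 0"

```text
time_s: 15.35
position: [0.5705, -0.0359, 0.182]
tcp_rot: [[1.0, 0.023, -0.002], [0.023, -1.0, 0.0], [-0.002, -0.0, -1.0]]
force: [-0.3, 0.7, -2.4]
opening: 0.731
grasp_force: 30.0
```

>>> send_rows --pt "255 0.0005 -0.0009 0 0" --pt "255 0 0 0.002 0" --pt "255 0 0 0.002 0" --pt "255 0 0 0.002 0" --pt "255 0 0 0.001 0" --pt "255 0 0 0.001 0" --pt "255 0 0 0 0" --pt "255 0 0 0 0"

```text
time_s: 16.02
position: [0.5721, -0.0354, 0.1743]
tcp_rot: [[1.0, 0.023, -0.0], [0.023, -1.0, 0.0], [-0.0, -0.0, -1.0]]
force: [0.0, 0.6, -1.5]
opening: 0.728
grasp_force: 30.0
```

>>> send_rows --pt "255 -0.0006 -0.0003 0.001 0" --pt "255 0 0 0.001 0" --pt "255 0 0 0.001 0" --pt "255 0 0 0.001 0" --pt "255 0 0 0 0" --pt "255 0 0 0 0"

```text
time_s: 16.52
position: [0.5715, -0.0351, 0.1702]
tcp_rot: [[1.0, 0.023, -0.0], [0.023, -1.0, 0.0], [-0.0, -0.0, -1.0]]
force: [-0.2, 0.2, -1.3]
opening: 0.73
grasp_force: 30.0
```

>>> send_rows --pt "255 0 0 0.001 0" --pt "255 0 0 0.001 0" --pt "255 0 0 0.001 0" --pt "255 0 0 0.001 0" --pt "255 0 0 0.001 0" --pt "255 0 0 0.001 0" --pt "255 0 0 0 0" --pt "255 0 0 0 0"

```text
time_s: 17.18
position: [0.5715, -0.0351, 0.1643]
tcp_rot: [[1.0, 0.023, -0.0], [0.023, -1.0, 0.0], [-0.0, -0.0, -1.0]]
force: [-0.5, 0.0, -2.3]
opening: 0.724
grasp_force: 30.0
```

Rim at 0.125 m: the cup is around the neck and moving freely. I'll keep lowering it.

>>> send_rows --pt "255 0 0 0.0015 0" --pt "255 0 0 0.0015 0" --pt "255 0 0 0.0015 0" --pt "255 0 0 0.0015 0" --pt "255 0 0 0.0015 0" --pt "255 0 0 0.0015 0" --pt "255 0 0 0.0015 0" --pt "255 0 0 0.0015 0" --pt "255 0 0 0 0" --pt "255 0 0 0 0"

```text
time_s: 18.02
position: [0.5714, -0.0351, 0.1522]
tcp_rot: [[1.0, 0.023, -0.0], [0.023, -1.0, 0.0], [-0.0, -0.0, -1.0]]
force: [-0.5, -0.9, -2.7]
opening: 0.727
grasp_force: 30.0
```

>>> send_rows --pt "255 0 0 0.0015 0" --pt "255 0 0 0.0015 0" --pt "255 0 0 0.0015 0" --pt "255 0 0 0.0015 0" --pt "255 0 0 0.0015 0" --pt "255 0 0 0.001 0" --pt "255 0 0 0.001 0" --pt "255 0 0 0.001 0" --pt "255 0 0 0 0" --pt "255 0 0 0 0"

```text
time_s: 18.85
position: [0.5715, -0.0351, 0.1418]
tcp_rot: [[1.0, 0.023, -0.0], [0.023, -1.0, 0.0], [-0.0, -0.0, -1.0]]
force: [-0.2, 0.5, -1.3]
opening: 0.725
grasp_force: 30.0
```

>>> send_rows --pt "255 0 0 0.0006 0" --pt "255 0 0 0.0006 0" --pt "255 0 0 0 0" --pt "255 0 0 0 0"

```text
time_s: 19.18
position: [0.5715, -0.0351, 0.1406]
tcp_rot: [[1.0, 0.023, -0.0], [0.023, -1.0, 0.0], [-0.0, -0.0, -1.0]]
force: [0.3, 0.5, -1.8]
opening: 0.731
grasp_force: 30.0
```

>>> send_rows --pt "255 0 0 0.0005 0" --pt "255 0 0 0.0005 0" --pt "255 0 0 0 0" --pt "255 0 0 0 0"

```text
time_s: 19.52
position: [0.5715, -0.0351, 0.1396]
tcp_rot: [[1.0, 0.023, -0.0], [0.023, -1.0, 0.0], [-0.0, -0.0, -1.0]]
force: [-0.8, 0.5, -2.0]
opening: 0.728
grasp_force: 30.0
```

>>> send_rows --pt "255 0 0 0.0004 0" --pt "255 0 0 0.0004 0" --pt "255 0 0 0 0" --pt "255 0 0 0 0"

```text
time_s: 19.85
position: [0.5716, -0.0351, 0.1393]
tcp_rot: [[1.0, 0.023, 0.0], [0.023, -1.0, -0.0], [0.0, 0.0, -1.0]]
force: [-2.1, -0.6, 3.4]
opening: 0.729
grasp_force: 30.0
```

Contact came at 0.1393 m, which is the expected rim-on-flange height. I'll let go and back off.

>>> send_rows --pt "255 0 0 -0.0003 0" --pt "175 0 0 0 0" --pt "60 0 0 0 0" --pt "0 0 0 0 0" --pt "0 0 0 0 0" --pt "0 0 0 0 0" --pt "0 0 0 0 0" --pt "0 0 0 -0.01 0" --pt "0 0 0 -0.02 0" --pt "0 0 0 -0.03 0" --pt "0 0 0 -0.03 0" --pt "0 -0.015 0 -0.03 0" --pt "0 -0.03 0 0 0" --pt "0 -0.03 0 0 0" --pt "0 -0.03 0 0 0" --pt "0 0 0 0 0" --pt "0 0 0 0 0" --pt "0 0 0 0 0"

```text
time_s: 21.35
position: [0.4676, -0.0378, 0.2601]
tcp_rot: [[1.0, 0.022, 0.003], [0.022, -1.0, -0.001], [0.003, 0.001, -1.0]]
force: [0.8, 0.5, 0.2]
opening: 1.002
grasp_force: 0.0
```

```bash
python3 - <<'E'
from h import *
s=read_state();c=calibration('wrist');p,d=capture('wrist');cv2.imwrite('pics/w6.png',p)
P=cloud(d,c);Q=P.reshape(-1,3);r=np.hypot(*(Q[:,:2]-[.5692,-.035]).T)
for n,lo,hi in(('flange',.095,.106),('shoulder+foot',.15,.17),('foot',.1615,.168)):
    G=Q[(r<.07)&(Q[:,2]>lo)&(Q[:,2]<hi)];print(n,len(G),mec(G[:,:2]),np.median(G[:,2]))
G=Q[(r<.07)&(Q[:,2]>.1615)&(Q[:,2]<.168)];A=np.c_[G[:,:2]-G[:,:2].mean(0),np.ones(len(G))];print('tilt',np.linalg.lstsq(A,G[:,2],rcond=None)[0])
print(s['time_s'],s['position'],s['opening'],s['force'])
E
```

```text
flange 4777 (array([ 0.56948668, -0.03601176]), 0.05520623177289963) 0.10066427327808491
shoulder+foot 4571 (array([ 0.56925541, -0.03609667]), 0.03191358968615532) 0.15915280826344902
foot 926 (array([ 0.56838208, -0.03500282]), 0.022618865594267845) 0.163485865279227
tilt [-2.04910545e-03 -1.18721252e-04  1.63397773e-01]
21.35 [ 0.46763308 -0.03779941  0.26012754] 1.0017627724548042 [0.78276342 0.47551611 0.18853493]
```

View pics/w6.png

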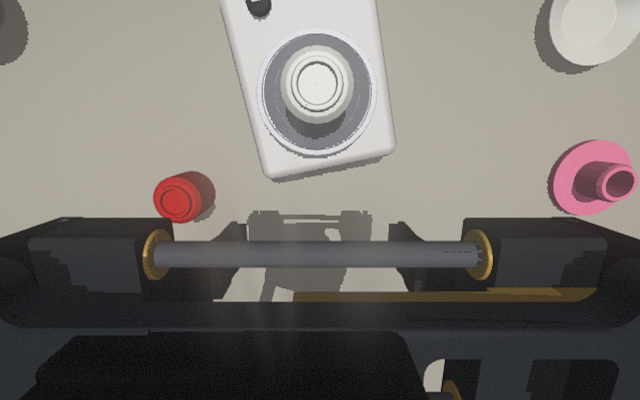

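The cup sits level and centred on the chuck at (317,84): foot top 0.1634 m, flange 0.1007 m. The gripper is clear.

```bash
python3 -c "
from rig import hand_in
print(hand_in())"
```

```text
the job is handed in; nothing more can be done
None
```

The job is handed in at about 21 s: the chuck is fully home over the spindle and drive pin, the cup's rim rests flat on its flange, both were let go gently, and the other crockery was not touched.

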